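# Stack two slide cases on the sloped shelf

### The arm

A 6-joint arm with a two-finger parallel gripper is mounted at the origin on the work surface. World frame = base frame: x ahead of the robot, y to its left, z up, the work surface at z = 0. Lengths are in m, angles in degrees, forces in N, time in s.
With the tool pointing down it reaches from about 0.3 to 0.75 m from the base axis. Payload 8.5 kg.
Tool frame: the origin (TCP) lies between the finger pads; the fingertips stand manip.tip_extent ahead of it and the grasp point (between the pads) lies 11 mm behind it (manip.tip_extent is the distance from the TCP to the fingertips, in m); z points along the fingers, y is the line along which they close (so a half turn about z gives the same grasp; the last joint's range is limited). The gripper opens to 85 mm and grips with 20 to 120 N. Pads are 22 mm wide; open, the fingers measure 114 mm over their backs; the gripper's body (76 mm by 85 mm) begins 54 mm behind the grasp point. The pads swing forward as they close: fully open they stand 13 mm farther back than shut.
Start: joints at [62.149, 21.807, 74.336, -0, 83.858, -12.336], TCP at [0.147, 0.53, 0.21] pointing down, gripper open.
Joint ranges: [-178.18, 178.18], [-50.72, 133.34], [12.68, 142.11], [-81.47, 261.47], [9.98, 163.14], [-165.26, 165.26]. Speed limits (degrees/s): [136.94, 136.94, 180, 180, 180, 180].

### API

Orientations are given as a 3x3 rotation matrix whose columns are the frame's x, y, z axes.
In Python, from cell import monitor, grab_frame, order, manip gives the robot as it stands.
- The arm moves only by the shell command python3 -m inch 'ROWS'. ROWS is JSON, a list of rows, each an object with "dp": the shift along the tool's x, y, z in m, a list of three; "delta_rot": the turn, a rotation vector about the tool's x, y, z in degrees, a list of three; "claw": the finger opening in m, from 0 to 0.0854. In form: [{"dp": [dx, dy, dz], "delta_rot": [wx, wy, wz], "claw": claw}, ...]. A call has 1 to 5 rows; each row is the pose to reach, as a shift and turn from the pose commanded when the call began, along the tool's axes at that moment; what a row does not reach only later rows make up. A row lasts 1/12 s, in which the tool goes at most 41.7 mm and 7.16 degrees, less where a joint would pass 70% of its speed; a pose out of reach is approached as far as the arm can. A call with a gripper value outside its range is refused whole. The fingers move at their own pace and stop on an object; the grip force is fixed at half the most. Time passes only in rows, so rows that repeat a pose let the fingers close. It gives the time, the measured TCP pose, the force, the opening and the grip force at its end, in the units of the state.
- monitor.get_obs(): the state, without advancing time (a new reading comes with each control period).
- grab_frame(name): name is "side" or "top"; returns a dict with "frame" (420x560x3 uint8, red, green, blue), "z_map" (420x560 float32, m along the optical axis (not along the pixel's ray), 0 where there is no reading), "fx", "fy", "cx", "cy" (pixels), "extrinsics" (4x4, takes a point from camera to world coordinates). Camera axes: x right, y up, looking along -z (the intrinsics and any distortion apply to the point x, -y, -z); pixel columns grow to the right and rows downward; lengths in m; the calibration is good to about 2 mm. A picture is of the moment at which its call begins.
- order.hand_in(): hands the job in; it is judged then, once.
The state is a dict: "time_s": time; "joint_positions": joint angles; "qd": joint speeds; "effort": joint torques, N m; "ee_pos": TCP position; "tcp_rot": TCP orientation; "contact_force": force on the tool from outside, world axes, zero at the start; "wrist_torque": the same for the moment, N m; "opening": finger opening in m; "finger_force": force on a finger pad.
Only numpy, scipy, OpenCV 4.12 (cv2) and the standard library are available. Lean on these libraries where they do the work, as an engineer would, in place of code of your own. Each camera call takes 0.05 s, during which the arm holds its last target. There are 200 camera calls.

### The job

Put the long slide case lengthwise on the sloped metal shelf, and then the short oblong one lengthwise on top of it, centred across its width. Both must lie flat with a short end leaning against the stop at the shelf's low edge, the long case near the middle of the stop. Set them down without dropping them, let go of them, and leave the square case where it is.

Things in the scene. Friction and masses are not known exactly. Their poses are not given: they have to be found in the camera images.
- long_case: the long flat slide case: closed white plastic box, 110 mm long (its x) x 60 mm wide (its y) x 20 mm high, about 0.16 kg, smooth and slippery, lying flat on the bench. Origin: centre of its underside, z up. Grip it across its 60 mm width at the middle.
- short_case: the short oblong flat slide case: closed white plastic box, 84 mm long (its x) x 48 mm wide (its y) x 16 mm high, about 0.09 kg, smooth and slippery, lying flat on the bench. Origin: centre of its underside, z up. Grip it across its 48 mm width at the middle.
- square_case: bystander: a square flat white case, 80 x 80 x 20 mm, about 0.25 kg, lying loose on the bench. Origin: centre of its underside. Leave it alone. Other bystanders, beyond x = 0.73 m: a red basket (70 mm high) and a green tube rack (101 mm).
- shelf_foot (a point): fixed aluminium shelf: middle of the corner where the board's upper face meets the stop, 30 mm above the bench. x: up the slope (20 deg, rising away from the robot), y: along the stop, z: square out of the board. Board 170 mm up the slope, 180 mm wide, no side walls; stop: 6 mm plate on the low edge, square to the board, 45 mm high. Cases let go on it slide down to the stop.

How it is judged (in metres and radians):
On the way:
1. the long case lies on the board, lengthwise, against the stop (x of long_case in the frame of shelf_foot between 0.045 and 0.065 m and z of long_case in the frame of shelf_foot between -0.006 and 0.006 m and y of long_case in the frame of shelf_foot between -0.045 and 0.045 m and angle between the x axis of long_case and the x axis of shelf_foot, either way round below 0.175 rad and angle between the z axis of long_case and the z axis of shelf_foot, either way round below 0.12 rad and linear speed of long_case below 0.02 m/s), for 0.2 s.
At the end, for the whole second after the job is handed in: Long case flat on the board, within 45 mm of the stop's middle; short case flat on the long one, within 20 mm of its centreline; each with a short end against the stop (gap under 10 mm), lengthwise up the slope within 10 degrees, at rest (all of step 1 and x of short_case in the frame of shelf_foot between 0.032 and 0.052 m and z of short_case in the frame of shelf_foot between 0.014 and 0.026 m and y of short_case in the frame of long_case between -0.02 and 0.02 m and angle between the x axis of short_case and the x axis of shelf_foot, either way round below 0.175 rad and angle between the z axis of short_case and the z axis of shelf_foot, either way round below 0.12 rad and linear speed of short_case below 0.02 m/s); the robot touches nothing.
It fails at once if the square case is moved by more than 20 mm (distance of square_case from where it was at the start of the episode above 0.02 m).
It fails at once if the long case is dropped or thrown: it moves faster than 0.7 m/s without being held (linear speed of long_case above 0.7 m/s and contact force between the fingers and long_case below 0.1 N).
It fails at once if the short case is dropped or thrown: it moves faster than 0.7 m/s without being held (linear speed of short_case above 0.7 m/s and contact force between the fingers and short_case below 0.1 N).
It also fails if it takes over 58 s, if anything falls off the work surface, if the arm or the gripper's body presses on something with over 40 N, if the wrist force passes 120 N, or if a joint passes its speed limit or range.

## Working session

There is one attempt and no reset: what is moved stays moved. The work goes in short steps, Python scripts to look and compute and a shell command to move; the robot and the scene stay as the last step left them, time stands still between calls to the robot, and variables do not carry over. Pictures are saved under pics/ and viewed, at most 10 in all, crops included, and the job is handed in when it is done.

```bash
ls; mkdir -p pics; python3 - <<'E'
from cell import monitor, grab_frame, order, manip
import cv2,numpy as np
print(manip.tip_extent, monitor.get_obs())
for n in("top","side"):
    f=grab_frame(n); cv2.imwrite(f"pics/{n}0.png",f["frame"][:,:,::-1]); np.savez(f"{n}0.npz",**f)
    print(n,f["fx"],f["fy"],f["cx"],f["cy"],f["extrinsics"].round(3).tolist(),[k for k in f])
E
```

```text
pics
0.008 {'time_s': 0.0, 'joint_positions': array([ 6.21478270e+01,  2.18419453e+01,  7.43841119e+01,  6.46801889e-04,
        8.38575809e+01, -1.23334700e+01]), 'qd': array([-0.07924512, -0.02535343, -0.08472988,  0.09555463, -0.03745701,
       -0.08072577]), 'effort': array([-9.62449085e-04, -4.48457551e+01, -2.31279659e+01, -2.57891379e-04,
        4.77479829e-03,  1.36524801e-05]), 'ee_pos': array([0.14698141, 0.52967014, 0.20900662]), 'tcp_rot': array([[-9.63542731e-01,  2.67553598e-01, -6.91911956e-04],
       [ 2.67554298e-01,  9.63541927e-01, -1.28541182e-03],
       [ 3.22769622e-04, -1.42367324e-03, -9.99998934e-01]]), 'contact_force': array([-0.18578956,  0.17505844, -0.51310572]), 'wrist_torque': array([ 0.01320537,  0.02328041, -0.00217185]), 'finger_force': 0.0, 'opening': 0.08516642262891284}
top 519.8243083282971 519.8243083282971 273.4119649647263 212.30382812634292 [[0.028, 0.991, -0.131, 0.413], [-1.0, 0.029, 0.008, -0.048], [0.012, 0.131, 0.991, 1.022], [0.0, 0.0, 0.0, 1.0]] ['frame', 'z_map', 'fx', 'fy', 'cx', 'cy', 'extrinsics']
side 403.25500064867964 403.25500064867964 279.95478885435534 205.6378281178062 [[-0.981, 0.148, -0.124, 0.402], [-0.192, -0.689, 0.699, 0.579], [0.018, 0.709, 0.705, 0.686], [0.0, 0.0, 0.0, 1.0]] ['frame', 'z_map', 'fx', 'fy', 'cx', 'cy', 'extrinsics']
```

View pics/top0.png

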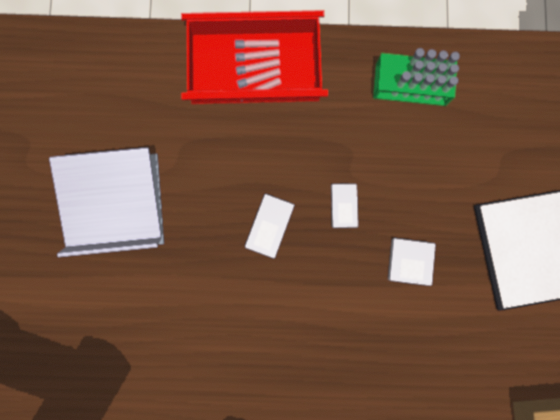

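View pics/side0.png

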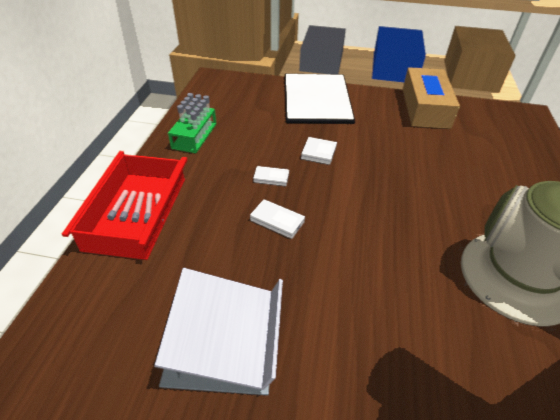

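The top view shows the shelf at (107,200) with its stop along row ~250, the long case at (270,226), the short case at (344,206) and the square case at (412,262). The side view agrees: shelf (225,330), long (277,218), short (271,176), square (319,150).

```bash
cat > vis.py <<'E'
import numpy as np,cv2
def ray(f,uv,z):
    uv=np.atleast_2d(uv).astype(float);E=f["extrinsics"]
    d=np.c_[(uv[:,0]-f["cx"])/f["fx"],-(uv[:,1]-f["cy"])/f["fy"],-np.ones(len(uv))]@E[:3,:3].T
    return E[:3,3]+d*((z-E[2,3])/d[:,2])[:,None]
def cloud(f):
    v,u=np.mgrid[:420,:560];z=f["z_map"]
    c=np.stack([(u-f["cx"])/f["fx"]*z,-(v-f["cy"])/f["fy"]*z,-z],-1)
    return c@f["extrinsics"][:3,:3].T+f["extrinsics"][:3,3]
def blobs(f,zs,thr=150):
    m=(f["frame"].min(2)>thr).astype(np.uint8)
    out=[]
    for c in cv2.findContours(m,cv2.RETR_EXTERNAL,cv2.CHAIN_APPROX_NONE)[0]:
        if 300<cv2.contourArea(c)<20000:
            p=ray(f,c[:,0],zs)[:,:2]
            r=cv2.minAreaRect((p*1000).astype(np.float32)); b=cv2.boxPoints(r)
            out.append((cv2.boundingRect(c),np.round(r[0],1),np.round(r[1],1),round(r[2],1)))
    return out
E
python3 - <<'E'
from vis import *
t=dict(np.load("top0.npz"));s=dict(np.load("side0.npz"))
for z in(.02,.016):
    for b in blobs(t,z):print("top",z,b)
for b in blobs(s,.02,170):print("side",b)
for n,f in(("top",t),("side",s)):
    P=cloud(f)
    if n=="top": print("bench",[P[v,u].round(4).tolist() for u,v in((200,300),(330,300))],"tops",[P[v-5:v+6,u-5:u+6].reshape(-1,3).mean(0).round(4).tolist() for u,v in((270,226),(344,206),(412,262))])
    box=(slice(165,230),slice(70,145)) if n=="top" else (slice(290,365),slice(190,260))
    q=P[box].reshape(-1,3);q=q[q[:,2]>0.02]
    A=np.c_[q[:,:2],np.ones(len(q))];c,res,_,_=np.linalg.lstsq(A,q[:,2],rcond=None)
    e=np.abs(q[:,2]-A@c);print(n,"plane",c.round(4),"rms",e.mean().round(5),"slope",np.degrees(np.arctan(np.hypot(*c[:2]))),"az",np.degrees(np.arctan2(c[1],c[0])))
    # shelf points
    m=(P[...,2]>.02)&(P[...,2]<.13)&(P[...,1]>.2)&(P[...,0]>.25)&(P[...,0]<.7)
    az=np.arctan2(c[1],c[0]);R=np.array([[np.cos(az),np.sin(az)],[-np.sin(az),np.cos(az)]])
    q=P[m];L=q[:,:2]@R.T; on=np.abs(q[:,2]-q[:,:2]@c[:2]-c[2])<.004
    print("board along/across pct",np.percentile(L[on],[0,1,50,99,100],axis=0).round(4).tolist())
    off=(q[:,2]-q[:,:2]@c[:2]-c[2])>.02
    print("stop pts",off.sum(),np.percentile(L[off],[0,5,50,95,100],axis=0).round(4).tolist(),np.percentile(q[off][:,2],[5,50,100]).round(4))
E
```

```text
top 0.02 ((390, 239, 45, 46), array([ 458.4, -326.5]), array([81.3, 81.3]), 84.2)
top 0.02 ((245, 195, 49, 63), array([520.1, -49.1]), array([ 61.1, 111.6]), 71.1)
top 0.02 ((481, 192, 79, 116), array([ 489.1, -558.4]), array([200.3, 160.5]), 11.5)
top 0.02 ((332, 184, 26, 44), array([ 563.6, -194.6]), array([84.8, 49.1]), 1.7)
top 0.02 ((50, 148, 110, 98), array([567.3, 273.5]), array([178.9, 202.5]), 7.5)
top 0.02 ((0, 0, 528, 30), array([953.8, -28.1]), array([  63.5, 1082.8]), 2.0)
top 0.016 ((390, 239, 45, 46), array([ 458.5, -327.6]), array([81.7, 81.6]), 84.2)
top 0.016 ((245, 195, 49, 63), array([520.5, -49.1]), array([ 61.3, 112.1]), 71.1)
top 0.016 ((481, 192, 79, 116), array([ 489.4, -560.4]), array([201.1, 161.2]), 11.5)
top 0.016 ((332, 184, 26, 44), array([ 564.2, -195.2]), array([85.1, 49.3]), 1.7)
top 0.016 ((50, 148, 110, 98), array([567.9, 274.8]), array([179.7, 203.3]), 7.5)
top 0.016 ((0, 0, 528, 30), array([955.9, -28. ]), array([  63.7, 1087.1]), 2.0)
side ((155, 268, 116, 120), array([571.9, 233.7]), array([181.8, 222.5]), 7.3)
side ((251, 200, 54, 34), array([
[... 809 characters left out ...]
, 0.0209]]
top plane [-0.1237 -0.6091  0.2881] rms 0.02801 slope 31.863339823868984 az -101.47645654771169
board along/across pct [[-0.4202, 0.3927], [-0.4172, 0.3945], [-0.3667, 0.4848], [-0.3247, 0.5883], [-0.3226, 0.5948]]
stop pts 2799 [[-0.4746, 0.3722], [-0.458, 0.4324], [-0.4203, 0.5182], [-0.3748, 0.5658], [-0.3516, 0.5832]] [0.0511 0.0743 0.0925]
side plane [ 0.0651  0.4924 -0.105 ] rms 0.01965 slope 26.412211855382335 az 82.46819045193791
board along/across pct [[0.2649, -0.589], [0.2719, -0.5848], [0.3385, -0.5173], [0.3931, -0.4096], [0.3983, -0.407]]
stop pts 1394 [[0.2599, -0.6156], [0.2726, -0.6037], [0.297, -0.5707], [0.334, -0.4302], [0.3512, -0.4205]] [0.0574 0.0753 0.0905]
```

```bash
python3 - <<'E'
import cv2,numpy as np
a=cv2.imread("pics/top0.png")[135:270,35:180];b=cv2.imread("pics/side0.png")[255:400,145:300]
a=cv2.resize(a,None,fx=4,fy=4,interpolation=cv2.INTER_CUBIC);b=cv2.resize(b,None,fx=4,fy=4,interpolation=cv2.INTER_CUBIC)
cv2.imwrite("pics/a.png",a);cv2.imwrite("pics/b.png",b)
E
```

```text
(no output)
```

View pics/a.png

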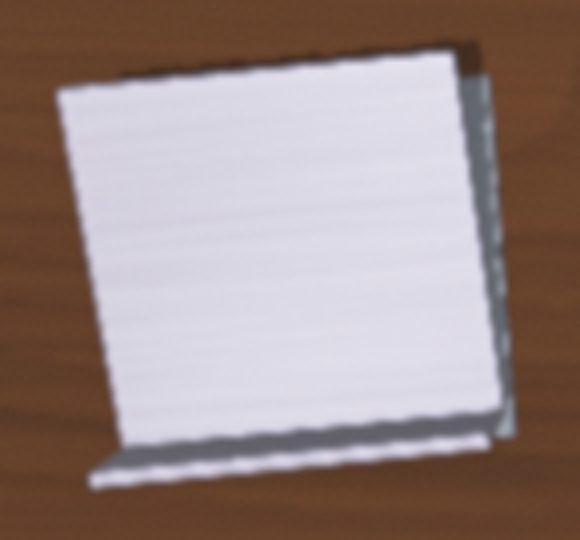

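View pics/b.png

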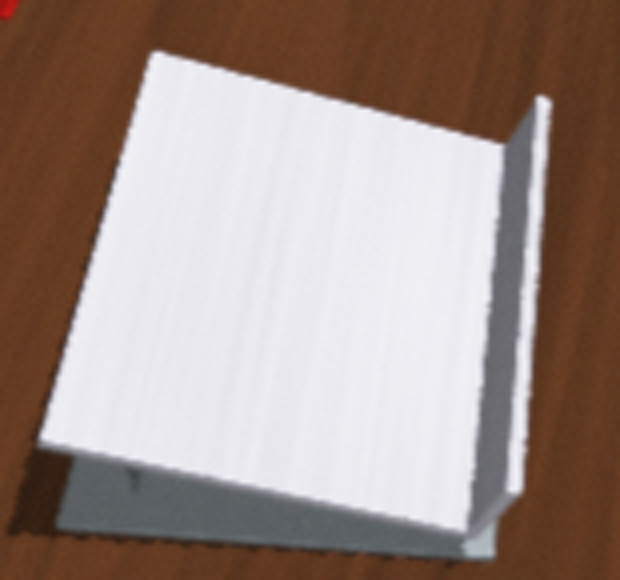

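The crops give clear board corners. Top crop: high corners (57,90) and (455,48), foot corners (120,447) and (500,412). Side crop: high corners (40,445) and (153,50), foot corners (465,530) and (503,145).

```bash
python3 - <<'E'
from vis import *
t=dict(np.load("top0.npz"));s=dict(np.load("side0.npz"))
T=np.array([[57,90],[455,48],[120,447],[500,412]])/4+[35-.375,135-.375]
S=np.array([[40,445],[153,50],[465,530],[503,145]])/4+[145-.375,255-.375]
for n,f,p in(("top",t,T),("side",s,S)):
    h=ray(f,p[:2],.0881);l=ray(f,p[2:],.03)
    a=lambda v:np.degrees(np.arctan2(v[1],v[0])).round(2)
    print(n,"foot mid",l.mean(0).round(4),"high mid",h.mean(0).round(4),"foot line",a(l[0]-l[1])-90,"high",a(h[0]-h[1])-90,"up",a(h.mean(0)-l.mean(0)),"widths",np.linalg.norm(l[0]-l[1]).round(4),np.linalg.norm(h[0]-h[1]).round(4),"len",np.linalg.norm(h.mean(0)-l.mean(0)).round(4),.17*np.cos(np.radians(20)))
E
```

```text
top foot mid [0.4786 0.2489 0.03  ] high mid [0.6393 0.2674 0.0881] foot line 6.950000000000003 high 7.989999999999995 up 6.57 widths 0.1804 0.182 len 0.1719 0.15974774553360443
side foot mid [0.4788 0.2473 0.03  ] high mid [0.6361 0.2689 0.0881] foot line 7.219999999999999 high 7.560000000000002 up 7.83 widths 0.1792 0.1819 len 0.169 0.15974774553360443
```

```bash
cat > plan.py <<'E'
import numpy as np,sys
from scipy.spatial.transform import Rotation as Ro
from cell import monitor
FOOT=np.array([.479,.248,.03]);YAW=7.3
def Rb(y=YAW,tilt=20): return Ro.from_euler("ZY",[y,-tilt],degrees=True).as_matrix()  # shelf/case frame
def tool(R): return R@np.diag([-1.,1,-1])   # tool x=-x, y=y, z=-z
def bench(x,y,z,yaw): return np.array([x,y,z]),tool(Rb(yaw,0))
def shelf(x,y,z): return FOOT+Rb()@[x,y,z],tool(Rb())
def rel(p,R,n=""):
    o=monitor.get_obs();C=o["tcp_rot"]
    print(n,"t",round(o["time_s"],2),"dp mm",((p-o["ee_pos"])@C*1e3).round(1),"rot",np.degrees(Ro.from_matrix(C.T@R).as_rotvec()).round(2),"F",o["contact_force"].round(1),"open",round(o["opening"],4),"ff",round(float(o["finger_force"]),1))
E
python3 -c "
from plan import *
rel(*bench(.519,-.0485,.11,-18.9),'long')"
```

```text
long t 0.1 dp mm [-513.2 -457.5   99.5] rot [-0.08 -0.01  3.38] F [ 0.1 -0.8 -1.1] open 0.0851 ff 0.0
```

```bash
R='{"dp":[-0.128,-0.114,0],"delta_rot":[0,0,0],"claw":0.085}'
python3 -m inch '[{"dp":[-0.128,-0.114,0],"delta_rot":[0,0,0],"claw":0.085},{"dp":[-0.128,-0.114,0],"delta_rot":[0,0,0],"claw":0.085},{"dp":[-0.128,-0.114,0],"delta_rot":[0,0,0],"claw":0.085},{"dp":[-0.128,-0.114,0],"delta_rot":[0,0,0],"claw":0.085},{"dp":[-0.128,-0.114,0],"delta_rot":[0,0,0],"claw":0.085}]'
python3 -c "
from plan import *
rel(*bench(.519,-.0485,.11,-18.9),'long')"
```

```text
time_s: 0.52
ee_pos: [0.2422, 0.3818, 0.2095]
tcp_rot: [[-0.962, 0.272, 0.0], [0.272, 0.962, -0.002], [-0.001, -0.002, -1.0]]
contact_force: [0.5, 1.3, 0.4]
opening: 0.0849
finger_force: 0.0
long t 0.52 dp mm [-383.2 -338.8  100.3] rot [-0.1   0.04  3.14] F [0.5 1.3 0.4] open 0.0849 ff 0.0
```

```bash
python3 -m inch '[{"dp":[-0.130,-0.115,0],"delta_rot":[0,0,0],"claw":0.085},{"dp":[-0.130,-0.115,0],"delta_rot":[0,0,0],"claw":0.085},{"dp":[-0.130,-0.115,0],"delta_rot":[0,0,0],"claw":0.085},{"dp":[-0.130,-0.115,0],"delta_rot":[0,0,0],"claw":0.085},{"dp":[-0.130,-0.115,0],"delta_rot":[0,0,0],"claw":0.085}]' | head -2
python3 -m inch '[{"dp":[-0.130,-0.115,0.05],"delta_rot":[0,0,0],"claw":0.085},{"dp":[-0.130,-0.115,0.05],"delta_rot":[0,0,0],"claw":0.085},{"dp":[-0.130,-0.115,0.05],"delta_rot":[0,0,0],"claw":0.085},{"dp":[-0.130,-0.115,0.05],"delta_rot":[0,0,0],"claw":0.085},{"dp":[-0.130,-0.115,0.05],"delta_rot":[0,0,0],"claw":0.085}]' | head -2
python3 -m inch '[{"dp":[-0.120,-0.107,0.05],"delta_rot":[0,0,3.2],"claw":0.085},{"dp":[-0.120,-0.107,0.05],"delta_rot":[0,0,3.2],"claw":0.085},{"dp":[-0.120,-0.107,0.05],"delta_rot":[0,0,3.2],"claw":0.085},{"dp":[-0.120,-0.107,0.05],"delta_rot":[0,0,3.2],"claw":0.085},{"dp":[-0.120,-0.107,0.05],"delta_rot":[0,0,3.2],"claw":0.085}]' | head -2
python3 -m inch '[{"dp":[0,0,0],"delta_rot":[0,0,0],"claw":0.085},{"dp":[0,0,0],"delta_rot":[0,0,0],"claw":0.085}]' | head -2
python3 -c "
from plan import *
rel(*bench(.519,-.0485,.06,-18.9),'long60')"
```

```text
time_s: 0.93
ee_pos: [0.337, 0.2364, 0.2095]
time_s: 1.35
ee_pos: [0.4307, 0.0915, 0.1581]
time_s: 1.77
ee_pos: [0.5183, -0.045, 0.1071]
time_s: 1.93
ee_pos: [0.5155, -0.0398, 0.1094]
long60 t 1.93 dp mm [-6.1 -7.2 49.4] rot [ 0.02 -0.07  0.18] F [-0.8  1.6 -0.3] open 0.085 ff 0.0
```

```bash
python3 -m inch '[{"dp":[-0.006,-0.007,0.025],"delta_rot":[0,0,0],"claw":0.085},{"dp":[-0.006,-0.007,0.049],"delta_rot":[0,0,0],"claw":0.085},{"dp":[-0.006,-0.007,0.070],"delta_rot":[0,0,0],"claw":0.085},{"dp":[-0.006,-0.007,0.080],"delta_rot":[0,0,0],"claw":0.085},{"dp":[-0.006,-0.007,0.080],"delta_rot":[0,0,0],"claw":0.085}]' | head -2
python3 -c "
from plan import *
rel(*bench(.519,-.0485,.009,-18.9),'long')"
```

```text
time_s: 2.35
ee_pos: [0.5181, -0.0476, 0.0285]
long t 2.35 dp mm [-1.2 -0.6 19.5] rot [ 0.   -0.19  0.27] F [-0.7  0.2  0.7] open 0.085 ff 0.0
```

```bash
python3 -m inch '[{"dp":[-0.001,-0.001,0.007],"delta_rot":[0,0,0],"claw":0.085},{"dp":[-0.001,-0.001,0.014],"delta_rot":[0,0,0],"claw":0.085},{"dp":[-0.001,-0.001,0.020],"delta_rot":[0,0,0],"claw":0.085},{"dp":[-0.001,-0.001,0.020],"delta_rot":[0,0,0],"claw":0.07},{"dp":[-0.001,-0.001,0.020],"delta_rot":[0,0,0],"claw":0.06}]'
python3 -m inch '[{"dp":[0,0,0],"delta_rot":[0,0,0],"claw":0.045},{"dp":[0,0,0],"delta_rot":[0,0,0],"claw":0.045},{"dp":[0,0,0],"delta_rot":[0,0,0],"claw":0.045},{"dp":[0,0,0],"delta_rot":[0,0,0],"claw":0.045},{"dp":[0,0,0],"delta_rot":[0,0,0],"claw":0.045}]'
python3 - <<'E'
from vis import *
from cell import grab_frame
f=grab_frame("side");cv2.imwrite("pics/g1.png",cv2.resize(f["frame"][150:300,200:400,::-1],None,fx=3,fy=3))
E
```

```text
time_s: 2.77
ee_pos: [0.52, -0.0503, 0.0097]
tcp_rot: [[-0.947, 0.321, -0.0], [0.321, 0.947, 0.0], [0.0, 0.0, -1.0]]
contact_force: [0.4, 0.4, 0.6]
opening: 0.0635
finger_force: 0.0
time_s: 3.18
ee_pos: [0.5201, -0.0504, 0.0097]
tcp_rot: [[-0.947, 0.321, 0.0], [0.321, 0.947, -0.0], [-0.0, -0.0, -1.0]]
contact_force: [0.1, 0.1, 0.2]
opening: 0.0447
finger_force: 0.0
```

View pics/g1.png

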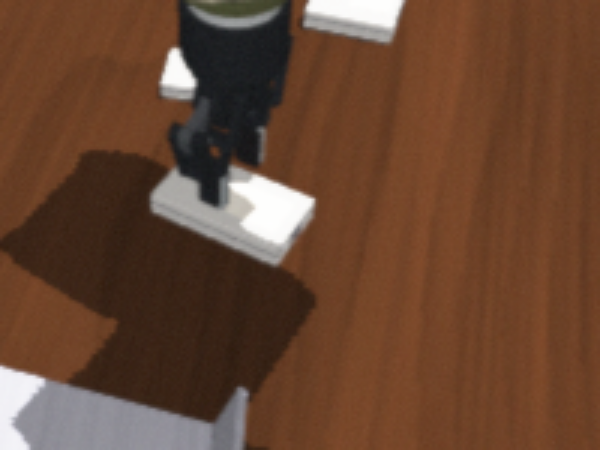

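The picture shows the fingers closed above the long case: the near fingertip at crop (213,205) lies over its top face, so nothing is held. I'll check the fingertip height.

```bash
python3 - <<'E'
from vis import *
from cell import grab_frame,monitor
f=grab_frame("side");o=monitor.get_obs();p=o["ee_pos"];C=o["tcp_rot"]
print(p,o["opening"])
for z in(0,.01,.02,.03,.04): 
    for d in(.0224,.033):
        q=p+C[:,1]*d;q[2]=z
        c=np.linalg.inv(f["extrinsics"])@np.r_[q,1];u=f["cx"]+f["fx"]*c[0]/-c[2];v=f["cy"]-f["fy"]*c[1]/-c[2]
        print(z,d,((u-200)*3).round(),((v-150)*3).round(),end=' | ')
for b in blobs(f,.02,170)[:4]:print(b)
E
```

```text
[ 0.52005499 -0.05035596  0.00969862] 0.04485534135431985
0 0.0224 215.0 231.0 | 0 0.033 208.0 239.0 | 0.01 0.0224 215.0 222.0 | 0.01 0.033 208.0 231.0 | 0.02 0.0224 215.0 213.0 | 0.02 0.033 208.0 222.0 | 0.03 0.0224 215.0 204.0 | 0.03 0.033 208.0 212.0 | 0.04 0.0224 215.0 194.0 | 0.04 0.033 208.0 203.0 | ((155, 268, 113, 120), array([571.8, 233.8]), array([182.4, 222.7]), 7.3)
((275, 208, 30, 25), array([495.3, -41.6]), array([60. , 66.7]), 71.8)
((302, 137, 35, 23), array([ 456.9, -324.7]), array([85.3, 81.2]), 84.6)
((0, 106, 168, 230), array([980. , -42.2]), array([ 94.3, 757.4]), 0.0)
```

```bash
python3 -m inch '[{"dp":[0,0,0],"delta_rot":[0,0,0],"claw":0.085},{"dp":[0,0,0],"delta_rot":[0,0,0],"claw":0.085},{"dp":[0,0,0],"delta_rot":[0,0,0],"claw":0.085},{"dp":[0,0,0],"delta_rot":[0,0,0],"claw":0.085},{"dp":[0,0,0],"delta_rot":[0,0,0],"claw":0.085}]'
python3 - <<'E'
from vis import *
from cell import grab_frame,monitor
f=grab_frame("side");o=monitor.get_obs();p=o["ee_pos"];C=o["tcp_rot"]
P=cloud(f);q=(P-[p[0],p[1],0]).reshape(-1,3);q=np.c_[q[:,:2]@C[:2,:2],q[:,2]]
dark=(f["frame"].max(2)<75).ravel()
for lo in(.01,.015,.02,.025,.03,.04,.05,.07):
    m=dark&(abs(q[:,0])<.02)&(abs(q[:,1])<.07)&(q[:,2]>lo)&(q[:,2]<lo+.005);print(lo,m.sum(),q[m].mean(0).round(3) if m.any() else "")
cv2.imwrite("pics/g2.png",cv2.resize(f["frame"][150:300,200:400,::-1],None,fx=4,fy=4))
E
```

```text
time_s: 3.7
ee_pos: [0.52, -0.0503, 0.0096]
tcp_rot: [[-0.947, 0.321, -0.0], [0.321, 0.947, -0.0], [0.0, -0.0, -1.0]]
contact_force: [0.2, 1.2, 0.1]
opening: 0.0849
finger_force: 0.0
0.01 0 
0.015 0 
0.02 0 
0.025 0 
0.03 0 
0.04 1 [-0.006 -0.043  0.044]
0.05 17 [-0.    -0.037  0.053]
0.07 16 [0.002 0.006 0.072]
```

View pics/g2.png

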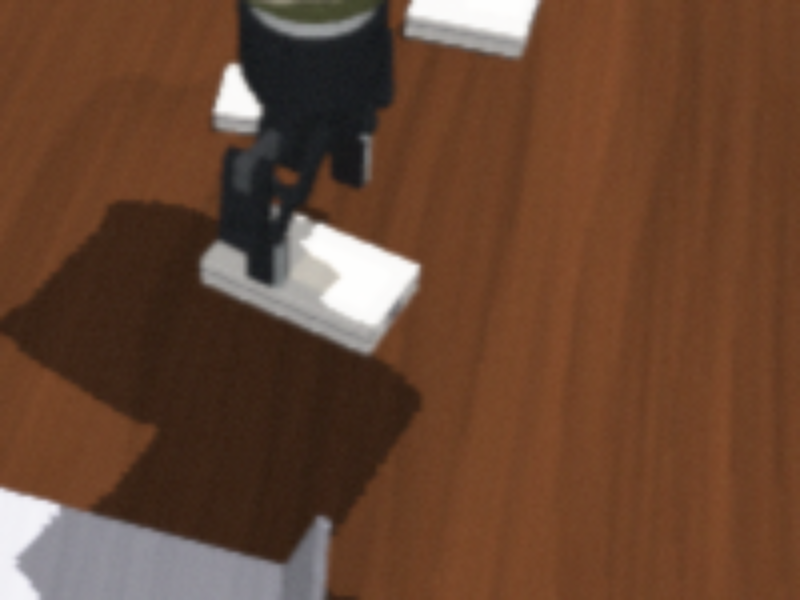

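The open fingers still hover over the case: near tip at crop (267,282), far tip at (350,185). I'll cast rays for their height.

```bash
python3 - <<'E'
from vis import *
from cell import grab_frame,monitor
f=dict(np.load("side0.npz"));o=monitor.get_obs();p=o["ee_pos"];C=o["tcp_rot"]
uv=np.array([[267,282],[350,185]])/4+[199.6,149.6]
for z in(.015,.025,.03,.035,.04,.045,.05):
    w=ray(f,uv,z);d=w[0]-w[1];m=w.mean(0);print(z,np.linalg.norm(d).round(4),"tool-frame sep",(d@C).round(3),"mid-tcp",((m-p)@C).round(4)[:2])
E
```

```text
0.015 0.0944 tool-frame sep [-0.002  0.094  0.   ] mid-tcp [-0.0132 -0.0248]
0.025 0.093 tool-frame sep [-0.002  0.093  0.   ] mid-tcp [-0.0083 -0.0161]
0.03 0.0923 tool-frame sep [-0.002  0.092  0.   ] mid-tcp [-0.0059 -0.0118]
0.035 0.0916 tool-frame sep [-0.001  0.092  0.   ] mid-tcp [-0.0034 -0.0074]
0.04 0.0909 tool-frame sep [-0.001  0.091  0.   ] mid-tcp [-0.001  -0.0031]
0.045 0.0902 tool-frame sep [-0.001  0.09   0.   ] mid-tcp [0.0015 0.0012]
0.05 0.0895 tool-frame sep [-0.001  0.09   0.   ] mid-tcp [0.0039 0.0056]
```

The rays agree that the tips are at z≈0.042 with no sideways error, so the fingers end about 28 mm short of the stated tip position. I'll go lower, checking force.

```bash
python3 -m inch '[{"dp":[0,0,0.006],"delta_rot":[0,0,0],"claw":0.085},{"dp":[0,0,0.012],"delta_rot":[0,0,0],"claw":0.085},{"dp":[0,0,0.018],"delta_rot":[0,0,0],"claw":0.085},{"dp":[0,0,0.018],"delta_rot":[0,0,0],"claw":0.085}]'|egrep 'ee_pos|force'
python3 -m inch '[{"dp":[0,0,0.004],"delta_rot":[0,0,0],"claw":0.085},{"dp":[0,0,0.008],"delta_rot":[0,0,0],"claw":0.085},{"dp":[0,0,0.008],"delta_rot":[0,0,0],"claw":0.085}]'|egrep 'ee_pos|force'
python3 - <<'E'
from vis import *
from cell import grab_frame
f=grab_frame("side")
cv2.imwrite("pics/g3.png",cv2.resize(f["frame"][150:300,200:400,::-1],None,fx=4,fy=4))
E
```

```text
ee_pos: [0.5193, -0.0501, -0.0099]
contact_force: [-0.5, -0.3, -1.4]
finger_force: 0.0
ee_pos: [0.5197, -0.0502, -0.0171]
contact_force: [0.1, 0.3, 0.3]
finger_force: 0.0
```

View pics/g3.png

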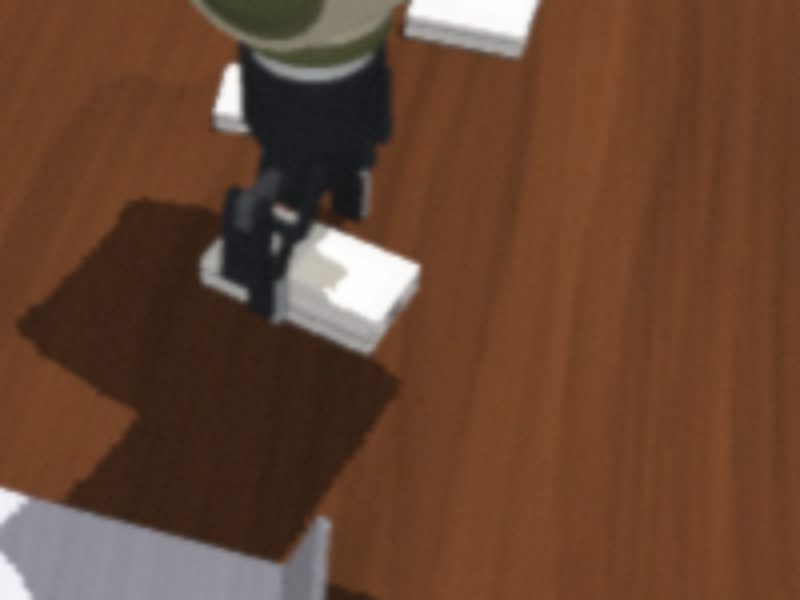

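The fingers now straddle the case: near tip at crop (265,318), beside the long side. Close the gripper.

```bash
python3 -m inch '[{"dp":[0,0,0.001],"delta_rot":[0,0,0],"claw":0.045},{"dp":[0,0,0.001],"delta_rot":[0,0,0],"claw":0.045},{"dp":[0,0,0.001],"delta_rot":[0,0,0],"claw":0.045},{"dp":[0,0,0.001],"delta_rot":[0,0,0],"claw":0.045},{"dp":[0,0,0.001],"delta_rot":[0,0,0],"claw":0.045}]'
python3 -m inch '[{"dp":[0,0,0],"delta_rot":[0,0,0],"claw":0.045},{"dp":[0,0,0],"delta_rot":[0,0,0],"claw":0.045}]'|egrep 'ee_pos|force|open'
```

```text
time_s: 4.8
ee_pos: [0.5202, -0.0504, -0.017]
tcp_rot: [[-0.947, 0.321, 0.001], [0.321, 0.947, -0.0], [-0.001, 0.0, -1.0]]
contact_force: [-1.1, 0.5, 3.5]
opening: 0.0584
finger_force: 64.7
ee_pos: [0.5203, -0.0504, -0.017]
contact_force: [-1.1, 0.1, 4.7]
opening: 0.0579
finger_force: 64.9
```

```bash
python3 -m inch '[{"dp":[0,0,-0.010],"delta_rot":[0,0,0],"claw":0.045},{"dp":[0,0,-0.035],"delta_rot":[0,0,0],"claw":0.045},{"dp":[0,0,-0.070],"delta_rot":[0,0,0],"claw":0.045},{"dp":[0,0,-0.105],"delta_rot":[0,0,0],"claw":0.045},{"dp":[0,0,-0.140],"delta_rot":[0,0,0],"claw":0.045}]'|egrep 'ee_pos|force|open'
python3 -m inch '[{"dp":[0,0,-0.01],"delta_rot":[0,0,0],"claw":0.045},{"dp":[0,0,-0.01],"delta_rot":[0,0,0],"claw":0.045}]'|egrep 'ee_pos|force|open'
python3 -c "
from plan import *
rel(*shelf(.063,0,.06),'above')"
```

```text
ee_pos: [0.5194, -0.0501, 0.1245]
contact_force: [0.4, -0.4, -1.5]
opening: 0.0581
finger_force: 64.8
ee_pos: [0.5211, -0.0506, 0.1359]
contact_force: [0.1, 0.3, -1.6]
opening: 0.0583
finger_force: 64.9
above t 5.55 dp mm [101.1 286.3  27.4] rot [ -4.61 -19.31 -25.73] F [ 0.1  0.3 -1.6] open 0.0583 ff 64.9
```

```bash
python3 -m inch '[{"dp":[0.010,0.030,-0.01],"delta_rot":[-0.9,-3.9,-5.1],"claw":0.045},{"dp":[0.020,0.060,-0.01],"delta_rot":[-1.8,-7.7,-10.3],"claw":0.045},{"dp":[0.030,0.090,-0.01],"delta_rot":[-2.8,-11.6,-15.4],"claw":0.045},{"dp":[0.040,0.120,-0.01],"delta_rot":[-3.7,-15.4,-20.6],"claw":0.045},{"dp":[0.050,0.145,-0.01],"delta_rot":[-4.6,-19.3,-25.7],"claw":0.045}]'|egrep 'ee_pos|force|open'
python3 -m inch '[{"dp":[0,0,0],"delta_rot":[0,0,0],"claw":0.045},{"dp":[0,0,0],"delta_rot":[0,0,0],"claw":0.045}]'|egrep 'ee_pos|force|open'
python3 -c "
from plan import *
rel(*shelf(.063,0,.06),'above')"
```

```text
ee_pos: [0.5181, 0.1049, 0.1415]
contact_force: [0.5, -0.0, -0.6]
opening: 0.0581
finger_force: 64.9
ee_pos: [0.5176, 0.104, 0.1413]
contact_force: [-0.5, 0.0, -0.8]
opening: 0.0586
finger_force: 65.0
above t 6.13 dp mm [ -6.5 147.6  38.2] rot [ 0.18 -0.52 -0.  ] F [-0.5  0.  -0.8] open 0.0586 ff 65.0
```

```bash
python3 -m inch '[{"dp":[-0.002,0.035,0],"delta_rot":[0,0,0],"claw":0.045},{"dp":[-0.003,0.070,0.005],"delta_rot":[0,0,0],"claw":0.045},{"dp":[-0.004,0.105,0.015],"delta_rot":[0,-0.5,0],"claw":0.045},{"dp":[-0.006,0.135,0.025],"delta_rot":[0,-0.5,0],"claw":0.045},{"dp":[-0.006,0.147,0.030],"delta_rot":[0,-0.5,0],"claw":0.045}]'|egrep 'force|open'
python3 -m inch '[{"dp":[0,0,0],"delta_rot":[0,0,0],"claw":0.045},{"dp":[0,0,0],"delta_rot":[0,0,0],"claw":0.045}]'|egrep 'ee_pos|force|open'
python3 - <<'E'
from plan import *
rel(*shelf(.063,0,.06),'above')
from vis import *
from cell import grab_frame
a=grab_frame("side");b=grab_frame("top")
np.savez("side1.npz",**a);np.savez("top1.npz",**b)
im=np.hstack([cv2.resize(f["frame"][r,c,::-1],(396,594)) for f,r,c in((a,slice(180,420),slice(150,310)),(b,slice(80,290),slice(40,180)))])
cv2.imwrite("pics/h1.png",im)
E
```

```text
contact_force: [-0.0, -0.4, -1.7]
opening: 0.0581
finger_force: 65.0
ee_pos: [0.5163, 0.2504, 0.1158]
contact_force: [0.1, -0.0, -1.3]
opening: 0.0583
finger_force: 65.0
above t 6.72 dp mm [1.4 2.3 7.8] rot [ 0.08  0.05 -0.09] F [ 0.1 -0.  -1.3] open 0.0583 ff 65.0
```

View pics/h1.png

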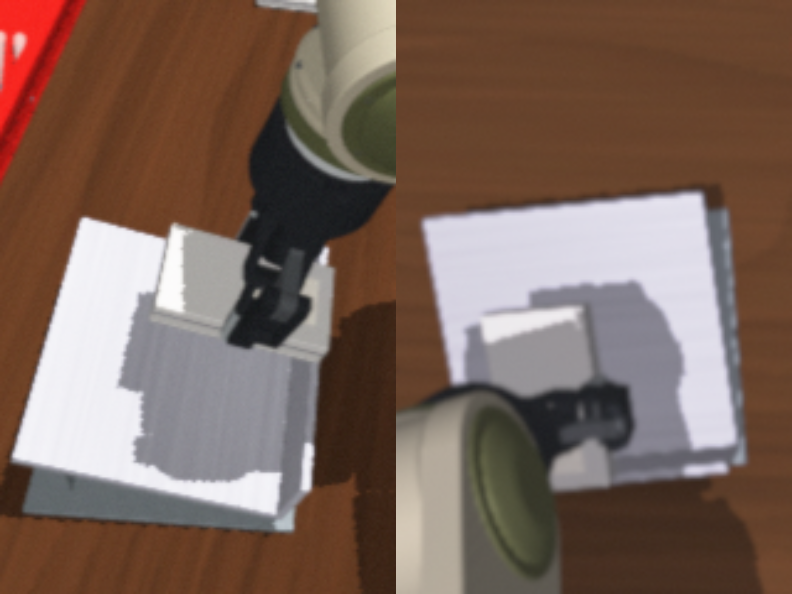

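The held case is clear of the shelf. The high-end top corners are at side panel (172,222) and (152,318), and at top panel (84,315) and (192,303). I'll triangulate them.

```bash
python3 - <<'E'
from plan import *
from vis import *
s=dict(np.load("side1.npz"));t=dict(np.load("top1.npz"))
def pr(f,uv):
    E=f["extrinsics"];d=E[:3,:3]@[(uv[0]-f["cx"])/f["fx"],-(uv[1]-f["cy"])/f["fy"],-1];return E[:3,3],d/np.linalg.norm(d)
def tri(us,ut):
    A=np.zeros((3,3));b=np.zeros(3)
    for f,u in((s,us),(t,ut)):
        o,d=pr(f,u);M=np.eye(3)-np.outer(d,d);A+=M;b+=M@o
    return np.linalg.solve(A,b)
o=monitor.get_obs();p=o["ee_pos"];C=o["tcp_rot"]
S=lambda x,y:np.array([x,y])/2.475+[149.7,179.7]
T=lambda x,y:np.array([x,y])/2.829+[39.7,79.7]
for n,a,b in(("bigy",S(152,318),T(84,315)),("smally",S(172,222),T(192,303))):
    w=tri(a,b);print(n,w.round(4),"tool",((w-p)@C*1e3).round(1),"shelf",((w-FOOT)@Rb()*1e3).round(1))
E
```

```text
bigy [0.5527 0.2877 0.1584] tool [-52.4  33.3 -25.2] shelf [117.4  30.   93.9]
smally [0.5604 0.2224 0.1646] tool [-54.1 -32.4 -31.3] shelf [118.8 -35.7 100. ]
```

```bash
python3 -m inch '[{"dp":[0.002,0.002,0.015],"delta_rot":[0,0,0],"claw":0.045},{"dp":[0.002,0.002,0.030],"delta_rot":[0,0,0],"claw":0.045},{"dp":[0.002,0.002,0.045],"delta_rot":[0,0,0],"claw":0.045},{"dp":[0.002,0.002,0.060],"delta_rot":[0,0,0],"claw":0.045},{"dp":[0.002,0.002,0.060],"delta_rot":[0,0,0],"claw":0.045}]'|egrep 'ee_pos|force'
python3 -m inch '[{"dp":[0,0,0.003],"delta_rot":[0,0,0],"claw":0.045},{"dp":[0,0,0.006],"delta_rot":[0,0,0],"claw":0.045},{"dp":[0,0,0.008],"delta_rot":[0,0,0],"claw":0.045},{"dp":[0,0,0.008],"delta_rot":[0,0,0],"claw":0.045}]'|egrep 'ee_pos|force'
python3 -c "
from plan import *
rel(*shelf(.0625,0,-.017),'down')"
```

```text
ee_pos: [0.5347, 0.2536, 0.0577]
contact_force: [-0.4, -1.1, -2.0]
finger_force: 65.0
ee_pos: [0.5375, 0.2556, 0.0526]
contact_force: [-0.2, 0.1, -1.7]
finger_force: 65.0
down t 7.57 dp mm [ 0.7 -0.1 18.1] rot [ 0.12  0.2  -0.1 ] F [-0.2  0.1 -1.7] open 0.0584 ff 65.0
```

```bash
python3 -m inch '[{"dp":[0,0,0.003],"delta_rot":[0,0,0],"claw":0.045},{"dp":[0,0,0.006],"delta_rot":[0,0,0],"claw":0.045},{"dp":[0,0,0.006],"delta_rot":[0,0,0],"claw":0.045},{"dp":[0,0,0.006],"delta_rot":[0,0,0],"claw":0.045}]'|egrep 'ee_pos|contact'
python3 -m inch '[{"dp":[0,0,0.002],"delta_rot":[0,0,0],"claw":0.045},{"dp":[0,0,0.004],"delta_rot":[0,0,0],"claw":0.045},{"dp":[0,0,0.004],"delta_rot":[0,0,0],"claw":0.045},{"dp":[0,0,0.004],"delta_rot":[0,0,0],"claw":0.045}]'|egrep 'ee_pos|contact'
python3 -c "
from plan import *
rel(*shelf(.0625,0,-.017),'down')"
```

```text
ee_pos: [0.5393, 0.2561, 0.0465]
contact_force: [-0.7, 0.7, -1.3]
ee_pos: [0.5407, 0.2562, 0.0427]
contact_force: [1.3, 0.2, -1.2]
down t 8.23 dp mm [ 0.4 -0.3  7.6] rot [ 0.12  0.16 -0.08] F [ 1.3  0.2 -1.2] open 0.0581 ff 65.0
```

```bash
python3 -m inch '[{"dp":[0,0,0.002],"delta_rot":[0,0,0],"claw":0.045},{"dp":[0,0,0.004],"delta_rot":[0,0,0],"claw":0.045},{"dp":[0,0,0.004],"delta_rot":[0,0,0],"claw":0.045},{"dp":[0,0,0.004],"delta_rot":[0,0,0],"claw":0.045}]'|egrep 'ee_pos|contact'
python3 -m inch '[{"dp":[0,0,0.0015],"delta_rot":[0,0,0],"claw":0.045},{"dp":[0,0,0.0015],"delta_rot":[0,0,0],"claw":0.045},{"dp":[0,0,0.0015],"delta_rot":[0,0,0],"claw":0.045}]'|egrep 'ee_pos|contact'
python3 -c "
from plan import *
rel(*shelf(.0625,0,-.017),'down')"
```

```text
ee_pos: [0.5421, 0.2564, 0.0389]
contact_force: [-0.2, 0.2, -0.5]
ee_pos: [0.5426, 0.2565, 0.0376]
contact_force: [-0.2, -0.4, -0.6]
down t 8.82 dp mm [ 0.4 -0.3  2.2] rot [ 0.12  0.17 -0.08] F [-0.2 -0.4 -0.6] open 0.0584 ff 65.0
```

Approaching as predicted. Small steps to contact.

```bash
python3 -m inch '[{"dp":[0,0,0.001],"delta_rot":[0,0,0],"claw":0.045},{"dp":[0,0,0.001],"delta_rot":[0,0,0],"claw":0.045},{"dp":[0,0,0.001],"delta_rot":[0,0,0],"claw":0.045}]'|egrep 'ee_pos|contact'
python3 -m inch '[{"dp":[0,0,0.001],"delta_rot":[0,0,0],"claw":0.045},{"dp":[0,0,0.001],"delta_rot":[0,0,0],"claw":0.045},{"dp":[0,0,0.001],"delta_rot":[0,0,0],"claw":0.045}]'|egrep 'ee_pos|contact'
python3 -c "
from plan import *
rel(*shelf(.0625,0,-.017),'down')"
```

```text
ee_pos: [0.543, 0.2565, 0.0367]
contact_force: [0.9, -0.3, -1.6]
ee_pos: [0.5434, 0.2566, 0.0359]
contact_force: [-0.4, 0.0, 0.1]
down t 9.32 dp mm [ 0.6 -0.4  0.3] rot [ 0.13  0.18 -0.08] F [-0.4  0.   0.1] open 0.0586 ff 65.1
```

```bash
python3 -m inch '[{"dp":[0,0,0.001],"delta_rot":[0,0,0],"claw":0.045},{"dp":[0,0,0.001],"delta_rot":[0,0,0],"claw":0.045},{"dp":[0,0,0.001],"delta_rot":[0,0,0],"claw":0.045}]'|egrep 'ee_pos|contact'
python3 -m inch '[{"dp":[0,0,0.001],"delta_rot":[0,0,0],"claw":0.045},{"dp":[0,0,0.001],"delta_rot":[0,0,0],"claw":0.045},{"dp":[0,0,0.001],"delta_rot":[0,0,0],"claw":0.045}]'|egrep 'ee_pos|contact'
python3 -c "
from plan import *
rel(*shelf(.0625,0,-.017),'down')"
```

```text
ee_pos: [0.5434, 0.2566, 0.0358]
contact_force: [-6.0, -2.5, 10.9]
ee_pos: [0.5435, 0.2566, 0.0358]
contact_force: [-13.2, -4.0, 21.8]
down t 9.82 dp mm [ 0.6 -0.4  0.2] rot [ 0.11  0.24 -0.06] F [-13.2  -4.   21.8] open 0.0585 ff 67.9
```

```bash
python3 -m inch '[{"dp":[0,0,-0.0015],"delta_rot":[0,0,0],"claw":0.045},{"dp":[0,0,-0.0015],"delta_rot":[0,0,0],"claw":0.045},{"dp":[0,0,-0.0015],"delta_rot":[0,0,0],"claw":0.061},{"dp":[0,0,-0.0015],"delta_rot":[0,0,0],"claw":0.066},{"dp":[0,0,-0.0015],"delta_rot":[0,0,0],"claw":0.075}]'|egrep 'ee_pos|force|open'
python3 -m inch '[{"dp":[0,0,0],"delta_rot":[0,0,0],"claw":0.085},{"dp":[0,0,0],"delta_rot":[0,0,0],"claw":0.085},{"dp":[0,0,0],"delta_rot":[0,0,0],"claw":0.085}]'|egrep 'ee_pos|force|open'
python3 -m inch '[{"dp":[0,0,-0.02],"delta_rot":[0,0,0],"claw":0.085},{"dp":[0,0,-0.05],"delta_rot":[0,0,0],"claw":0.085},{"dp":[0,0,-0.085],"delta_rot":[0,0,0],"claw":0.085},{"dp":[0,0,-0.115],"delta_rot":[0,0,0],"claw":0.085},{"dp":[0,0,-0.12],"delta_rot":[0,0,0],"claw":0.085}]'|egrep 'ee_pos|force|open'
python3 -c "
from plan import *
rel(*bench(.5625,-.1925,.10,2),'short')"
```

```text
ee_pos: [0.5436, 0.2566, 0.0351]
contact_force: [-0.7, 0.2, 0.4]
opening: 0.0748
finger_force: 0.0
ee_pos: [0.5435, 0.2566, 0.0352]
contact_force: [-0.6, -0.6, -0.4]
opening: 0.085
finger_force: 0.0
ee_pos: [0.5029, 0.2516, 0.153]
contact_force: [1.3, 0.0, 0.9]
opening: 0.085
finger_force: 0.0
short t 10.9 dp mm [  15.6 -448.3   49. ] rot [ 1.16 20.57  5.21] F [1.3 0.  0.9] open 0.085 ff 0.0
```

```bash
python3 -m inch '[{"dp":[0,-0.04,-0.01],"delta_rot":[0,0,0],"claw":0.085},{"dp":[0,-0.08,-0.01],"delta_rot":[0,0,0],"claw":0.085},{"dp":[0,-0.12,-0.01],"delta_rot":[0,0,0],"claw":0.085},{"dp":[0,-0.16,-0.01],"delta_rot":[0,0,0],"claw":0.085},{"dp":[0,-0.20,-0.01],"delta_rot":[0,0,0],"claw":0.085}]'|egrep 'ee_pos'
python3 -m inch '[{"dp":[0,-0.04,0],"delta_rot":[0.2,4.1,1.0],"claw":0.085},{"dp":[0.004,-0.08,0.01],"delta_rot":[0.5,8.2,2.0],"claw":0.085},{"dp":[0.008,-0.12,0.02],"delta_rot":[0.7,12.3,3.1],"claw":0.085},{"dp":[0.012,-0.16,0.03],"delta_rot":[0.9,16.4,4.2],"claw":0.085},{"dp":[0.015,-0.20,0.04],"delta_rot":[1.2,20.6,5.2],"claw":0.085}]'|egrep 'ee_pos'
python3 -m inch '[{"dp":[0,0,0],"delta_rot":[0,0,0],"claw":0.085},{"dp":[0,0,0],"delta_rot":[0,0,0],"claw":0.085}]'|egrep 'ee_pos'
python3 - <<'E'
from plan import *
rel(*bench(.5625,-.1925,.10,2),'short')
from vis import *
from cell import grab_frame
s=grab_frame("side");t=grab_frame("top")
np.savez("side2.npz",**s);np.savez("top2.npz",**t)
for z in(.016,.02):
  for n,f in(("t",t),("s",s)):
    for b in blobs(f,z,170):
        if b[2].max()<115:print(n,z,b)
im=np.hstack([cv2.resize(f["frame"][r,c,::-1],None,fx=2.6,fy=2.6,interpolation=cv2.INTER_CUBIC) for f,r,c in((s,slice(210,410),slice(150,300)),(t,slice(80,280),slice(40,190)))])
cv2.imwrite("pics/h2.png",im)
E
```

```text
ee_pos: [0.5243, 0.0505, 0.1567]
ee_pos: [0.5491, -0.1484, 0.113]
ee_pos: [0.5495, -0.1478, 0.1117]
short t 11.9 dp mm [-11.7 -45.1  11.7] rot [-0.08 -0.57 -0.18] F [0.5 1.2 0.4] open 0.0848 ff 0.0
t 0.016 ((348, 243, 24, 30), array([ 462.7, -225.7]), array([25.8, 57.9]), 63.9)
t 0.016 ((390, 239, 45, 46), array([ 458.2, -327.6]), array([79.9, 80.2]), 84.2)
t 0.016 ((264, 199, 24, 29), array([544.1, -61.1]), array([26.2, 57.2]), 65.1)
t 0.016 ((0, 0, 51, 14), array([956.6, 464.8]), array([ 28.4, 102. ]), 2.0)
s 0.016 ((254, 166, 35, 17), array([ 562.6, -193.9]), array([82.9, 51.2]), 2.2)
s 0.016 ((302, 137, 35, 23), array([ 457. , -330.6]), array([83.5, 81.5]), 84.5)
t 0.02 ((348, 243, 24, 30), array([ 462.5, -225. ]), array([25.6, 57.6]), 63.9)
t 0.02 ((390, 239, 45, 46), array([ 458.1, -326.5]), array([79.6, 79.9]), 84.2)
t 0.02 ((264, 199, 24, 29), array([543.6, -61. ]), array([26.1, 57. ]), 65.1)
t 0.02 ((0, 0, 51, 14), array([954.4, 462.8]), array([ 28.2, 101.6]), 2.0)
s 0.02 ((254, 166, 35, 17), array([ 561.7, -189.3]), array([82.4, 50.9]), 2.2)
s 0.02 ((302, 137, 35, 23), array([ 456.7, -325.1]), array([83., 81.]), 84.5)
```

View pics/h2.png

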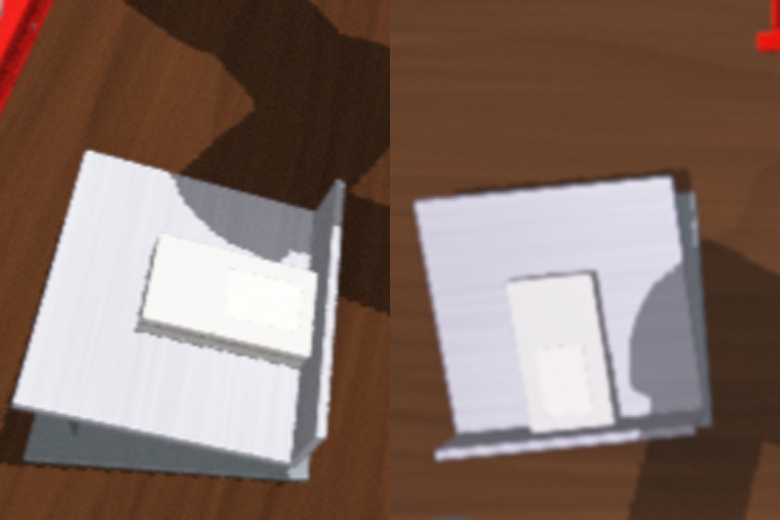

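The long case lies flat and lengthwise against the stop. Its top-face corners in the top panel are (508,281), (594,272), (614,423) and (531,431). I'll compute its shelf pose and the next move.

```bash
python3 - <<'E'
from plan import *
from vis import *
rel(*bench(.563,-.194,-.017,2),'short')
R=Rb()
def onboard(f,uv,h):
    out=[]
    for u in uv:
        E=f["extrinsics"];d=E[:3,:3]@[(u[0]-f["cx"])/f["fx"],-(u[1]-f["cy"])/f["fy"],-1];o=(E[:3,3]-FOOT)@R;d=d@R
        out.append((o+d*(h-o[2])/d[2])[:2])
    return np.array(out)
t=dict(np.load("top2.npz"));s=dict(np.load("side2.npz"))
T=np.array([[508,281],[594,272],[614,423],[531,431]])-[390,0];T=T/2.6+[39.7,79.7]
S=np.array([[140,321],[161,236],[316,272],[306,357]])/2.6+[149.7,209.7]
for n,f,p in(("top",t,T),("side",s,S)):
    q=onboard(f,p,.02);a=(q[0]+q[1]-q[2]-q[3]);print(n,(q*1e3).round(1).tolist(),"ctr",(q.mean(0)*1e3).round(1),"ang",np.degrees(np.arctan2(a[1],a[0])).round(2))
E
```

```text
short t 12.0 dp mm [-13.3 -48.7 130.3] rot [-0.11 -0.46 -0.02] F [-0.7 -0.5  0. ] open 0.0852 ff 0.0
top [[110.9, 27.7], [111.4, -32.4], [1.4, -29.8], [1.5, 29.6]] ctr [56.3 -1.2] ang -1.18
side [[109.8, 33.4], [108.1, -27.0], [-0.0, -30.0], [1.5, 31.0]] ctr [54.8  1.8] ang 1.42
```

```bash
python3 -m inch '[{"dp":[-0.006,-0.025,0.020],"delta_rot":[0,-0.4,0],"claw":0.085},{"dp":[-0.013,-0.049,0.040],"delta_rot":[0,-0.4,0],"claw":0.085},{"dp":[-0.013,-0.049,0.070],"delta_rot":[0,-0.4,0],"claw":0.085},{"dp":[-0.013,-0.049,0.085],"delta_rot":[0,-0.4,0],"claw":0.085},{"dp":[-0.013,-0.049,0.085],"delta_rot":[0,-0.4,0],"claw":0.085}]'|egrep 'ee_pos|contact'
python3 -m inch '[{"dp":[0,0,0.010],"delta_rot":[0,0,0],"claw":0.085},{"dp":[0,0,0.020],"delta_rot":[0,0,0],"claw":0.085},{"dp":[0,0,0.030],"delta_rot":[0,0,0],"claw":0.085},{"dp":[0,0,0.030],"delta_rot":[0,0,0],"claw":0.085},{"dp":[0,0,0.030],"delta_rot":[0,0,0],"claw":0.085}]'|egrep 'ee_pos|contact'
python3 -c "
from plan import *
rel(*bench(.563,-.194,-.017,2),'short')"
```

```text
ee_pos: [0.5616, -0.1929, 0.0261]
contact_force: [-0.5, 0.0, -0.8]
ee_pos: [0.5633, -0.1947, -0.0014]
contact_force: [0.2, -0.6, -0.3]
short t 12.83 dp mm [ 0.3  0.7 15.6] rot [-0.13 -0.06 -0.01] F [ 0.2 -0.6 -0.3] open 0.0847 ff 0.0
```

```bash
python3 -m inch '[{"dp":[0,0.001,0.005],"delta_rot":[0,0,0],"claw":0.085},{"dp":[0,0.001,0.010],"delta_rot":[0,0,0],"claw":0.085},{"dp":[0,0.001,0.015],"delta_rot":[0,0,0],"claw":0.085},{"dp":[0,0.001,0.016],"delta_rot":[0,0,0],"claw":0.085},{"dp":[0,0.001,0.016],"delta_rot":[0,0,0],"claw":0.060}]'|egrep 'ee_pos|force|open'
python3 -m inch '[{"dp":[0,0,0],"delta_rot":[0,0,0],"claw":0.035},{"dp":[0,0,0],"delta_rot":[0,0,0],"claw":0.035},{"dp":[0,0,0],"delta_rot":[0,0,0],"claw":0.035},{"dp":[0,0,0],"delta_rot":[0,0,0],"claw":0.035},{"dp":[0,0,0],"delta_rot":[0,0,0],"claw":0.035}]'|egrep 'ee_pos|force|open'
python3 -m inch '[{"dp":[0,0,0],"delta_rot":[0,0,0],"claw":0.035},{"dp":[0,0,0],"delta_rot":[0,0,0],"claw":0.035}]'|egrep 'ee_pos|force|open'
```

```text
ee_pos: [0.5631, -0.1939, -0.0178]
contact_force: [-0.3, -0.0, -0.1]
opening: 0.0747
finger_force: 0.0
ee_pos: [0.5636, -0.1941, -0.0168]
contact_force: [0.1, -0.1, 4.9]
opening: 0.046
finger_force: 62.0
ee_pos: [0.5636, -0.1942, -0.0168]
contact_force: [0.3, -0.2, 5.8]
opening: 0.0461
finger_force: 62.1
```

```bash
python3 -m inch '[{"dp":[0,0,-0.010],"delta_rot":[0,0,0],"claw":0.035},{"dp":[0,0,-0.040],"delta_rot":[0,0,0],"claw":0.035},{"dp":[0,0,-0.080],"delta_rot":[0,0,0],"claw":0.035},{"dp":[0,0,-0.120],"delta_rot":[0,0,0],"claw":0.035},{"dp":[0,0,-0.160],"delta_rot":[0,0,0],"claw":0.035}]'|egrep 'ee_pos|force|open'
python3 -m inch '[{"dp":[0,0.035,-0.010],"delta_rot":[0,0,0],"claw":0.035},{"dp":[0,0.07,-0.010],"delta_rot":[0,0,0],"claw":0.035},{"dp":[0,0.105,-0.01],"delta_rot":[0,0,0],"claw":0.035},{"dp":[0,0.140,-0.01],"delta_rot":[0,0,0],"claw":0.035},{"dp":[0,0.175,-0.01],"delta_rot":[0,0,0],"claw":0.035}]'|egrep 'ee_pos|force|open'
python3 -c "
from plan import *
rel(*shelf(.0476,0,.083),'above')"
```

```text
ee_pos: [0.5628, -0.1931, 0.1447]
contact_force: [0.6, -0.2, -0.9]
opening: 0.0465
finger_force: 61.9
ee_pos: [0.5567, -0.017, 0.1526]
contact_force: [0.6, -0.6, -1.3]
opening: 0.0461
finger_force: 61.9
above t 14.67 dp mm [ 52.4 269.1  27.8] rot [ -1.07 -20.06  -5.27] F [ 0.6 -0.6 -1.3] open 0.0461 ff 61.9
```

```bash
python3 -m inch '[{"dp":[0.010,0.030,0],"delta_rot":[-0.2,-4,-1.1],"claw":0.035},{"dp":[0.020,0.060,0],"delta_rot":[-0.4,-8,-2.1],"claw":0.035},{"dp":[0.030,0.090,0],"delta_rot":[-0.6,-12,-3.2],"claw":0.035},{"dp":[0.040,0.115,0],"delta_rot":[-0.8,-16,-4.2],"claw":0.035},{"dp":[0.050,0.135,0],"delta_rot":[-1.1,-20.1,-5.3],"claw":0.035}]'|egrep 'ee_pos|finger_force'
python3 -m inch '[{"dp":[0,0,0],"delta_rot":[0,0,0],"claw":0.035},{"dp":[0,0,0],"delta_rot":[0,0,0],"claw":0.035}]'|egrep 'ee_pos|finger_force'
python3 -c "
from plan import *
rel(*shelf(.0476,0,.083),'above')"
```

```text
ee_pos: [0.5016, 0.1163, 0.1524]
finger_force: 61.9
ee_pos: [0.5016, 0.1153, 0.1522]
finger_force: 61.9
above t 15.25 dp mm [ -0.9 134.4  30.1] rot [0.06 0.01 0.13] F [ 0.3 -0.5 -0.6] open 0.0462 ff 61.9
```

```bash
python3 -m inch '[{"dp":[0,0.030,0],"delta_rot":[0,0,0],"claw":0.035},{"dp":[0,0.060,0],"delta_rot":[0,0,0],"claw":0.035},{"dp":[0,0.090,0.01],"delta_rot":[0,0,0],"claw":0.035},{"dp":[0,0.120,0.02],"delta_rot":[0,0,0],"claw":0.035},{"dp":[0,0.134,0.03],"delta_rot":[0,0,0],"claw":0.035}]'|egrep 'ee_pos|finger_force'
python3 -m inch '[{"dp":[0,0,0.020],"delta_rot":[0,0,0],"claw":0.035},{"dp":[0,0,0.035],"delta_rot":[0,0,0],"claw":0.035},{"dp":[0,0,0.045],"delta_rot":[0,0,0],"claw":0.035},{"dp":[0,0,0.045],"delta_rot":[0,0,0],"claw":0.035},{"dp":[0,0,0.045],"delta_rot":[0,0,0],"claw":0.035}]'|egrep 'ee_pos|finger_force'
python3 -c "
from plan import *
rel(*shelf(.0476,0,.0032),'down')"
```

```text
ee_pos: [0.4968, 0.2509, 0.1238]
finger_force: 62.0
ee_pos: [0.5119, 0.2502, 0.0815]
finger_force: 62.0
down t 16.08 dp mm [ 0.9  2.  33.9] rot [-0.01  0.03 -0.02] F [ 0.1  0.1 -0.5] open 0.0461 ff 62.0
```

```bash
python3 -m inch '[{"dp":[0,0.002,0.004],"delta_rot":[0,0,0],"claw":0.035},{"dp":[0,0.002,0.008],"delta_rot":[0,0,0],"claw":0.035},{"dp":[0,0.002,0.012],"delta_rot":[0,0,0],"claw":0.035},{"dp":[0,0.002,0.016],"delta_rot":[0,0,0],"claw":0.035},{"dp":[0,0.002,0.016],"delta_rot":[0,0,0],"claw":0.035}]'|egrep 'ee_pos|force'
python3 -m inch '[{"dp":[0,0,0.004],"delta_rot":[0,0,0],"claw":0.035},{"dp":[0,0,0.008],"delta_rot":[0,0,0],"claw":0.035},{"dp":[0,0,0.010],"delta_rot":[0,0,0],"claw":0.035},{"dp":[0,0,0.012],"delta_rot":[0,0,0],"claw":0.035},{"dp":[0,0,0.012],"delta_rot":[0,0,0],"claw":0.035}]'|egrep 'ee_pos|force'
python3 -c "
from plan import *
rel(*shelf(.0476,0,.0032),'down')"
```

```text
ee_pos: [0.5164, 0.2534, 0.0658]
contact_force: [0.1, 0.5, -1.5]
finger_force: 62.0
ee_pos: [0.5204, 0.2539, 0.0547]
contact_force: [-0.2, 0.0, -1.3]
finger_force: 62.0
down t 16.92 dp mm [ 0.2 -0.6  5.7] rot [0.02 0.03 0.04] F [-0.2  0.  -1.3] open 0.0461 ff 62.0
```

```bash
python3 -m inch '[{"dp":[0,0,0.001],"delta_rot":[0,0,0],"claw":0.035},{"dp":[0,0,0.002],"delta_rot":[0,0,0],"claw":0.035},{"dp":[0,0,0.003],"delta_rot":[0,0,0],"claw":0.035},{"dp":[0,0,0.003],"delta_rot":[0,0,0],"claw":0.035},{"dp":[0,0,0.003],"delta_rot":[0,0,0],"claw":0.035}]'|egrep 'ee_pos|contact'
python3 -m inch '[{"dp":[0,0,0.0015],"delta_rot":[0,0,0],"claw":0.035},{"dp":[0,0,0.0015],"delta_rot":[0,0,0],"claw":0.035},{"dp":[0,0,0.0015],"delta_rot":[0,0,0],"claw":0.035}]'|egrep 'ee_pos|contact'
python3 -c "
from plan import *
rel(*shelf(.0476,0,.0032),'down')"
```

```text
ee_pos: [0.5215, 0.2542, 0.0524]
contact_force: [-0.5, -0.2, -0.7]
ee_pos: [0.522, 0.2542, 0.051]
contact_force: [0.2, -0.5, -0.3]
down t 17.58 dp mm [ 0.4 -0.7  1.6] rot [0.03 0.06 0.04] F [ 0.2 -0.5 -0.3] open 0.0457 ff 62.0
```

```bash
python3 -m inch '[{"dp":[0,0,0.001],"delta_rot":[0,0,0],"claw":0.035},{"dp":[0,0,0.001],"delta_rot":[0,0,0],"claw":0.035},{"dp":[0,0,0.001],"delta_rot":[0,0,0],"claw":0.035}]'|egrep 'ee_pos|contact'
python3 -m inch '[{"dp":[0,0,0.001],"delta_rot":[0,0,0],"claw":0.035},{"dp":[0,0,0.001],"delta_rot":[0,0,0],"claw":0.035},{"dp":[0,0,0.001],"delta_rot":[0,0,0],"claw":0.035}]'|egrep 'ee_pos|contact'
python3 -c "
from plan import *
rel(*shelf(.0476,0,.0032),'down')"
```

```text
ee_pos: [0.5224, 0.2542, 0.05]
contact_force: [-0.0, 0.1, -0.8]
ee_pos: [0.5225, 0.2543, 0.0497]
contact_force: [-4.4, -1.5, 6.1]
down t 18.08 dp mm [ 0.5 -0.7  0.3] rot [0.03 0.09 0.05] F [-4.4 -1.5  6.1] open 0.0459 ff 62.8
```

```bash
python3 -m inch '[{"dp":[0,0,-0.0005],"delta_rot":[0,0,0],"claw":0.035},{"dp":[0,0,-0.0005],"delta_rot":[0,0,0],"claw":0.049},{"dp":[0,0,-0.0005],"delta_rot":[0,0,0],"claw":0.053},{"dp":[0,0,-0.0005],"delta_rot":[0,0,0],"claw":0.060},{"dp":[0,0,-0.0005],"delta_rot":[0,0,0],"claw":0.070}]'|egrep 'ee_pos|force|open'
python3 -m inch '[{"dp":[0,0,0],"delta_rot":[0,0,0],"claw":0.08},{"dp":[0,0,0],"delta_rot":[0,0,0],"claw":0.08},{"dp":[0,0,0],"delta_rot":[0,0,0],"claw":0.08}]'|egrep 'ee_pos|force|open'
python3 -m inch '[{"dp":[0,0,-0.02],"delta_rot":[0,0,0],"claw":0.08},{"dp":[0,0,-0.05],"delta_rot":[0,0,0],"claw":0.08},{"dp":[0,0,-0.085],"delta_rot":[0,0,0],"claw":0.08},{"dp":[0,0,-0.115],"delta_rot":[0,0,0],"claw":0.08},{"dp":[0,0,-0.12],"delta_rot":[0,0,0],"claw":0.08}]'|egrep 'ee_pos|force|open'
python3 -m inch '[{"dp":[0,-0.04,-0.01],"delta_rot":[0,0,0],"claw":0.08},{"dp":[0,-0.08,-0.01],"delta_rot":[0,0,0],"claw":0.08},{"dp":[0,-0.12,-0.01],"delta_rot":[0,0,0],"claw":0.08},{"dp":[0,-0.16,-0.01],"delta_rot":[0,0,0],"claw":0.08},{"dp":[0,-0.2,-0.01],"delta_rot":[0,0,0],"claw":0.08}]'|egrep 'ee_pos|force|open'
python3 -m inch '[{"dp":[0,-0.04,0],"delta_rot":[0,0,0],"claw":0.08},{"dp":[0,-0.08,0],"delta_rot":[0,0,0],"claw":0.08},{"dp":[0,-0.1,0],"delta_rot":[0,0,0],"claw":0.08},{"dp":[0,-0.1,0],"delta_rot":[0,0,0],"claw":0.08},{"dp":[0,-0.1,0],"delta_rot":[0,0,0],"claw":0.08}]'|egrep 'ee_pos|force|open'
python3 - <<'E'
from vis import *
from cell import grab_frame
s=grab_frame("side");t=grab_frame("top")
np.savez("side3.npz",**s);np.savez("top3.npz",**t)
im=np.hstack([cv2.resize(f["frame"][r,c,::-1],None,fx=3.2,fy=3.2,interpolation=cv2.INTER_CUBIC) for f,r,c in((s,slice(240,410),slice(155,280)),(t,slice(120,290),slice(45,170)))])
cv2.imwrite("pics/h3.png",im)
E
```

```text
ee_pos: [0.5226, 0.2543, 0.0495]
contact_force: [0.2, -0.5, 1.4]
opening: 0.0693
finger_force: 0.0
ee_pos: [0.5225, 0.2543, 0.0496]
contact_force: [-0.0, 0.6, 0.2]
opening: 0.08
finger_force: 0.0
ee_pos: [0.4821, 0.2495, 0.1672]
contact_force: [0.7, 0.2, 1.9]
opening: 0.0801
finger_force: 0.0
ee_pos: [0.5037, 0.0484, 0.1715]
contact_force: [0.5, 1.1, 0.1]
opening: 0.0803
finger_force: 0.0
ee_pos: [0.5165, -0.05, 0.1711]
contact_force: [0.1, 0.7, -0.2]
opening: 0.0797
finger_force: 0.0
```

View pics/h3.png

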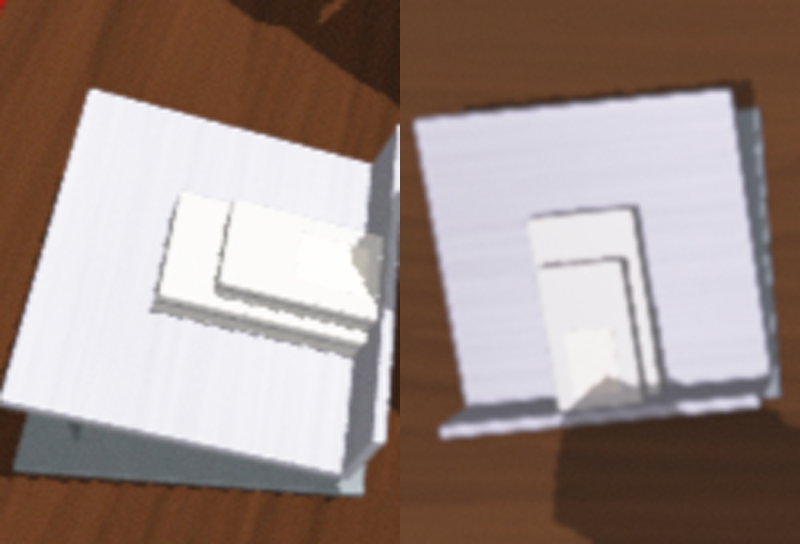

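The short case lies flat on the long one against the stop. Its high-end top corners are (541,266) and (625,258) in the top panel, (215,294) and (233,202) in the side panel. Last numeric check.

```bash
python3 - <<'E'
from plan import *
from vis import *
R=Rb()
for n,p,k,h in(("top3",[[541,266],[625,258]],(45-400/3.2,120),.036),("side3",[[215,294],[233,202]],(155,240),.036),("top3",[[528,217],[634,206]],(45-400/3.2,120),.02),("side3",[[153,300],[180,193]],(155,240),.02)):
    f=np.load(n+".npz");E=f["extrinsics"]
    for u in np.array(p)/3.2+k-.35:
        d=E[:3,:3]@[(u[0]-f["cx"])/f["fx"],-(u[1]-f["cy"])/f["fy"],-1]@R;o=(E[:3,3]-FOOT)@R
        print(n,h,((o+d*(h-o[2])/d[2])*1e3).round(1))
print(monitor.get_obs()["qd"].round(1))
E
```

```text
top3 0.036 [85.4 20.5 36. ]
top3 0.036 [ 85.4 -26.6  36. ]
side3 0.036 [84.1 31.6 36. ]
side3 0.036 [ 83.4 -20.7  36. ]
top3 0.02 [111.5  28.4  20. ]
top3 0.02 [112.  -31.8  20. ]
side3 0.02 [111.4  34.2  20. ]
side3 0.02 [109.5 -27.6  20. ]
[ 1.  -0.3 -0.   0.  -0.  -0.1]
```

Short case at x≈0.042, centred within ~3 mm. Long case at x≈0.056. Handing in.

```bash
python3 -c "
from cell import order
print(order.hand_in())"
```

```text
the job is handed in; nothing more can be done
None
```

The job is handed in: in the last images both cases lie flat, stacked lengthwise against the stop and centred to within about 3 mm, with the gripper clear and the square case last measured unmoved; the judge's verdict was not shown.

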